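Close ointment jars on the hand lid press

TASK

Close all the ointment jars standing on the white mat: stand them in the nests of the lid press's turntable, turn it by its posts until it clicks with a jar under the ram, and swing the side lever right down to its stop and let it spring back, so that each lid is pushed fully onto its jar by the ram. Then stand all the closed jars upright in the steel tray, with the lever left up. Push the lids with nothing but the ram, and leave the other things on the bench in peace.

Things in the scene. Friction and masses are not known exactly. Their poses are not given: they have to be found in the camera images.
- jar1: White ointment jar (may be absent): round body 44 mm across and 34 mm high to its shoulder, 54 mm high to the top of its lid while the lid stands proud, 48 mm when the lid is seated; 0.14 kg. Origin: centre of the underside, z up. Grip it by the white body.
- lid1 (a joint): Push-on metal lid of jar1 (44 mm across, 14 mm high): how far it has been pushed down, 0 = standing 6 mm proud of the jar's shoulder (a gap shows the clear neck), 0.006 m = seated on the shoulder. Tight: it takes about 25 N and stays where it is pushed.
- jar2: White ointment jar (may be absent): round body 44 mm across and 34 mm high to its shoulder, 54 mm high to the top of its lid while the lid stands proud, 48 mm when the lid is seated; 0.14 kg. Origin: centre of the underside, z up. Grip it by the white body.
- lid2 (a joint): Push-on metal lid of jar2 (44 mm across, 14 mm high): how far it has been pushed down, 0 = standing 6 mm proud of the jar's shoulder (a gap shows the clear neck), 0.006 m = seated on the shoulder. Tight: it takes about 25 N and stays where it is pushed.
- jar3: White ointment jar (may be absent): round body 44 mm across and 34 mm high to its shoulder, 54 mm high to the top of its lid while the lid stands proud, 48 mm when the lid is seated; 0.14 kg. Origin: centre of the underside, z up. Grip it by the white body.
- lid3 (a joint): Push-on metal lid of jar3 (44 mm across, 14 mm high): how far it has been pushed down, 0 = standing 6 mm proud of the jar's shoulder (a gap shows the clear neck), 0.006 m = seated on the shoulder. Tight: it takes about 25 N and stays where it is pushed.
- jar4: White ointment jar (may be absent): round body 44 mm across and 34 mm high to its shoulder, 54 mm high to the top of its lid while the lid stands proud, 48 mm when the lid is seated; 0.14 kg. Origin: centre of the underside, z up. Grip it by the white body.
- lid4 (a joint): Push-on metal lid of jar4 (44 mm across, 14 mm high): how far it has been pushed down, 0 = standing 6 mm proud of the jar's shoulder (a gap shows the clear neck), 0.006 m = seated on the shoulder. Tight: it takes about 25 N and stays where it is pushed.
- press: Blue and grey hand lid press, fixed. Origin: on the bench under the turntable's axis; x points from there to its column, z up. Base plate 300 x 150 x 18 mm; column 66 mm wide, 240 mm high, front face at x = 105 mm; the head (60 mm wide, x = 35 to 110 mm, z = 145 to 240 mm) overhangs the press place, with the ram below it.
- dial (a joint): Turntable of the press: disc 196 mm across, top face 45 mm above the bench. Angle in rad, anticlockwise from above, unlimited both ways; a detent at every multiple of 2.094 rad (120 degrees), it snaps to the nearest (about 3 N at a post to push it out). In a detent one nest is under the ram, the other two in the open, 120 degrees to either side.
- ram_spot (a point): Press place: the point on the turntable's top face right under the ram, 68 mm from the turntable's axis towards the column. The ram's foot (34 mm across) hangs 70 mm above it at rest, 47.3 mm above it at the bottom of the stroke.
- lever (a joint): Sprung lever at the left side (+y) of the press head: 0 = up at rest, 0.62 rad = down at its stop; it springs back up when let go. It swings about a level axis (x of the press) through lever_pivot, and drives the ram 36.6 mm per rad. About 5 to 12 N at the grip.
- lever_grip (a point): Middle of the lever's black round grip (26 mm thick, 80 mm long along the lever), 180 mm from the pivot. At rest the lever rises 0.35 rad above level, at the stop it lies 0.27 rad below level.
- lever_pivot (a point): Pivot of the lever in the press head, 190 mm above the bench.
- tray_in (a point): Steel tray for the finished jars, fixed: 170 x 240 mm outside (x, y), walls 22 mm high and 4 mm thick. This point: centre of its inner floor, about 4 mm above the bench, with the axes of the tray.
- mat: White plastic mat 200 x 230 x 3 mm, fixed, on which the jars start. Origin: centre of the underside.
- weight: Brass weight 28 mm across, 26 mm high, standing among the jars on the mat; not part of the job.
- amber: Amber bottle 52 mm across, 115 mm high; not part of the job.
- tub: Large white tub 76 mm across, 85 mm high; not part of the job.
- beaker: Glass beaker 64 mm across, 85 mm high; not part of the job.
- mortar: White mortar bowl 90 mm across, 50 mm high; not part of the job.
- spatula: Steel spatula lying on the bench behind the press; not part of the job.
- nest1 (a point): First of the three nests of the turntable: centre of its floor, on the disc's top face. A nest is a low ring 5 mm high, 52 mm inside, 62 mm outside, 68 mm from the axis; nest 1 is under the ram at dial = 0, the others follow at 120 degrees.
- post1 (a point): Top of the first of three index posts: steel pins 12 mm thick standing 42 mm above the disc, 80 mm from the axis, half way between the nests (post 1 lies 60 degrees anticlockwise of nest 1, so in every detent one post faces straight away from the column); push a post sideways to turn the table.
Things that resemble listed ones, but are neither listed nor needed, are in the scene too. What is shaped like the jar2 but black is not meant.

How it is judged:
On the way, in this order (a step that is already met when the one before it is completed fails the run):
1. a jar stands under the ram with the lever swung down to its stop (value of joint lever above 0.56 rad and horizontal distance between any of jar1, jar2, jar3, jar4 and ram_spot below 0.012 m), for 0.1 s.
2. every lid is pushed down and the lever has sprung back up (value of joint each of lid1, lid2, lid3, lid4 above 0.0045 m and value of joint lever below 0.06 rad), for 0.2 s.
At the end, for the whole second after the job is handed in: Every jar present stands upright (within 0.15 rad) and at rest on the floor of the steel tray, its lid pushed down at least 4.5 of the 6 mm, and the lever is back up (below 0.06 rad) (all of step 2 and x of jar1 in the frame of tray_in between -0.07 and 0.07 m and y of jar1 in the frame of tray_in between -0.105 and 0.105 m and z of each of jar1, jar2, jar3, jar4 in the frame of tray_in below 0.006 m and angle between each of jar1, jar2, jar3, jar4's own z axis and vertical below 0.15 rad and linear speed of each of jar1, jar2, jar3, jar4 below 0.02 m/s and x of jar2 in the frame of tray_in between -0.07 and 0.07 m and y of jar2 in the frame of tray_in between -0.105 and 0.105 m and x of jar3 in the frame of tray_in between -0.07 and 0.07 m and y of jar3 in the frame of tray_in between -0.105 and 0.105 m and x of jar4 in the frame of tray_in between -0.07 and 0.07 m and y of jar4 in the frame of tray_in between -0.105 and 0.105 m); the robot touches nothing.
It fails at once if a lid is pushed down by anything but the ram (the lever still up) (value of joint lever below 0.3 rad and ((velocity of joint lid1 above 0.01 m/s and value of joint lid1 between 0.0015 and 0.005 m) or (velocity of joint lid2 above 0.01 m/s and value of joint lid2 between 0.0015 and 0.005 m) or (velocity of joint lid3 above 0.01 m/s and value of joint lid3 between 0.0015 and 0.005 m) or (velocity of joint lid4 above 0.01 m/s and value of joint lid4 between 0.0015 and 0.005 m))).
It fails at once if a bottle, tub, beaker or mortar of the bench is shoved more than 4 cm or knocked over (distance of any of amber, tub, beaker, mortar from where it was at the start of the episode above 0.04 m or angle between any of amber, tub, beaker, mortar's own z axis and vertical above 0.5 rad).
It fails at once if the brass weight or the spatula is moved more than 10 cm (distance of any of weight, spatula from where it was at the start of the episode above 0.1 m).
Of jar1, jar2, jar3, jar4 only 2 to 3 are there at a start; the rules pass over those that are not, and their reading is None.
At some moment in a run one of jar1, jar2, jar3, jar4 may be knocked a few centimetres aside while the robot is not near it.
It also fails if it takes over 210 s, if anything falls off the work surface, if the arm or the gripper's body presses on something with over 40 N, if the wrist force passes 120 N, or if a joint passes its speed limit or range.

ROBOT

A 6-joint arm with a two-finger parallel gripper is mounted at the origin on the work surface. World frame = base frame: x ahead of the robot, y to its left, z up, the work surface at z = 0. Lengths are in m, angles in rad, forces in N, time in s.
With the tool pointing down it reaches from about 0.3 to 0.825 m from the base axis. Payload 5.4 kg.
Tool frame: the origin (TCP) lies midway between the tips of the shut fingers; the grasp point (between the pads) lies 19 mm behind it; z points along the fingers, y is the line along which they close (so a half turn about z gives the same grasp; the last joint's range is limited). The gripper opens to 92 mm and grips with 3 to 60 N. Pads are 20 mm wide; open, the fingers measure 128 mm over their backs; the gripper's body (75 mm by 189 mm) begins 69 mm behind the grasp point.
Start: joints at [1.134, 0.158, 1.597, -0, 1.386, -0.21], TCP at [0.129, 0.56, 0.215] pointing down, gripper open.
Joint ranges: [-2.91, 2.91], [-0.94, 2.29], [0.18, 2.7], [-1.29, 4.43], [0.17, 2.64], [-3, 3]. Speed limits (rad/s): [2.57, 2.57, 3.14, 3.14, 3.14, 3.14].

INTERFACE

Orientations are given as [roll, pitch, yaw] about the fixed x, y, z axes, in that order (R = Rz(yaw) Ry(pitch) Rx(roll)).
In Python, from workcell import ctrl, optics gives the robot as it stands. The module is installed in compiled form; this text tells all that it offers.
- The arm moves only by the shell command python3 -m pendant 'ROWS'. ROWS is JSON, a list that holds one entry, the list of rows, each a list of 5 numbers: the shift along the tool's x, y, z in mm, then the turn about the tool's z in rad, then the opening, from 0 (shut) to 1 (fully open). In form: [[[x, y, z, yaw, hand], ...]]. A call has 1 to 20 rows; each row shifts and turns the commanded pose from where the row before left it, along the tool's axes as they then stand; what a row does not reach is not made up. A row lasts 1/10 s, in which the tool goes at most 50 mm and 8.59 degrees, less where a joint would pass 70% of its speed; a pose out of reach is approached as far as the arm can. A call with a gripper value outside its range is refused whole. The fingers move at their own pace and stop on an object; the grip force is fixed at half the most. Time passes only in rows, so rows that do not move let the fingers close. It gives the time, the measured TCP pose, the force, the opening and the grip force at its end, in the units of the state.
- ctrl.read_state(): the state, without advancing time (a new reading comes with each control period).
- optics.get_image(name): name is "side" or "top" or "wrist"; returns a dict with "pixels" (384x512x3 uint8, blue, green, red), "z_map" (384x512 float32, m along the optical axis (not along the pixel's ray), 0 where there is no reading), "intrinsics" (3x3 intrinsics, pixels), "k1" (the pictures are not rectified: a ray, as slopes to the right and down, at radius r is drawn at 1 + k1 r^2 times it, then the intrinsics apply), "R" (3x3) and "t" (3): a world point X has camera coordinates R X + t. Camera axes: x right, y down, z forward; pixel columns grow to the right and rows downward; lengths in m; the calibration is good to about 2 mm. A picture is of the moment at which its call begins.
- ctrl.hand_in(): hands the job in; it is judged then, once.
Trained networks look in a picture, given as the dict that the camera call returned (one of the last four; its "shot" number tells which), for a name from the list of things; names that differ only in an ending like _2 or _b are one class to them, and where a whole thing is asked for, a point or a joint stands for the part that bears it (a point fixed in the world has none). Each returns a list of dicts, best first, with "p" (0 to 1); they miss things now and then, are a little off and sometimes report something else, mostly with a low value. They report only what shows in the picture. A call takes as long as a camera call. They do not tell look-alikes from the thing itself.
- optics.boxes_of(picture, thing): "point" ([x, y, z] in m, in world coordinates, good to about 4 mm: the middle of the surface that is visible of it).
- optics.trace(picture, thing): "pixels" (384x512 bool, what is visible of it).
- optics.mark_of(picture, thing): "point" ([x, y, z] in m, in world coordinates, good to about 4 mm: a listed point, or the origin of a listed thing).
The state is a dict: "time": time; "joint_positions": joint angles; "joint_velocities": joint speeds; "tau": joint torques, N m; "tool_pos": TCP position; "eef_rot": TCP orientation; "force": force on the tool from outside, world axes, zero at the start; "moment": the same for the moment, N m; "grip_width": finger opening in m; "grip_force": force on a finger pad.
Only numpy, scipy, OpenCV 4.12 (cv2) and the standard library are available. Lean on these libraries where they do the work, as an engineer would, in place of code of your own. Each camera call takes 0.05 s, during which the arm holds its last target. There are 200 camera calls.

## Working session

There is one attempt and no reset: what is moved stays moved. The work goes in short steps, Python scripts to look and compute and a shell command to move; the robot and the scene stay as the last step left them, time stands still between calls to the robot, and variables do not carry over. Pictures are saved under pics/ and viewed, at most 14 in all, crops included, and the job is handed in when it is done.

```bash
mkdir -p pics
cat > h.py <<'E'
import numpy as np, cv2
from workcell import ctrl, optics
np.set_printoptions(precision=4,suppress=True)
def proj(im,X):
    c=im["R"]@np.asarray(X,float)+im["t"]; s=c[:2]/c[2]; s=s*(1+im["k1"]*(s@s))
    K=im["intrinsics"]; return [round(K[0,0]*s[0]+K[0,2]),round(K[1,1]*s[1]+K[1,2])]
def cloud(im):
    K=im["intrinsics"]; h,w=im["z_map"].shape
    u,v=np.meshgrid(np.arange(w),np.arange(h))
    d=np.stack([(u-K[0,2])/K[0,0],(v-K[1,2])/K[1,1]],-1); s=d.copy()
    for _ in range(6): s=d/(1+im["k1"]*(s**2).sum(-1,keepdims=True))
    z=im["z_map"][...,None]; c=np.concatenate([s*z,z],-1)
    return (c-im["t"])@im["R"]
def st():
    s=ctrl.read_state(); print({k:np.round(s[k],4) for k in("time","tool_pos","eef_rot","force","grip_width","grip_force","joint_positions")})
    return s
E
cat > a.py <<'E'
from h import *
s=st()
for n in("top","side"):
    im=optics.get_image(n); cv2.imwrite(f"pics/{n}0.png",cv2.resize(im["pixels"],(768,576)))
    for t in"jar1 press dial ram_spot lever_grip lever_pivot tray_in mat weight amber tub beaker mortar spatula nest1 post1".split():
        print(n,t,[(np.round(d["point"],3).tolist(),round(d["p"],2),proj(im,d["point"])) for d in optics.mark_of(im,t)][:6])
E
python3 a.py
```

```text
{'time': np.float64(0.0), 'tool_pos': array([0.1291, 0.5597, 0.2136]), 'eef_rot': array([-3.1398, -0.0004,  2.9148]), 'force': array([-1.1304, -0.1713, -0.5744]), 'grip_width': np.float64(0.092), 'grip_force': np.float64(0.0), 'joint_positions': array([ 1.1339,  0.159 ,  1.5982, -0.    ,  1.3862, -0.2101])}
top jar1 [([0.386, -0.372, 0.001], 0.71, [332, 263]), ([0.365, -0.502, 0.001], 0.7, [370, 270]), ([0.448, -0.492, 0.001], 0.67, [366, 246]), ([0.479, -0.378, 0.001], 0.58, [334, 236]), ([0.579, -0.484, 0.002], 0.47, [364, 209]), ([0.387, -0.261, 0.005], 0.45, [300, 262])]
top press [([0.521, -0.018, -0.0], 0.61, [231, 222]), ([0.682, 0.404, -0.0], 0.22, [113, 173])]Traceback (most recent call last):
  File "a.py", line 6, in <module>
    print(n,t,[(np.round(d["point"],3).tolist(),round(d["p"],2),proj(im,d["point"])) for d in optics.mark_of(im,t)][:6])
                                                                                              ~~~~~~~~~~~~~~^^^^^^
ValueError: it knows: amber, beaker, jar, lever_grip, lever_pivot, mat, mortar, nest, post, press, ram_spot, spatula, tray_in, tub, weight
```

```bash
sed -i 's/press dial/press/' a.py; python3 a.py
```

```text
{'time': np.float64(0.15), 'tool_pos': array([0.1291, 0.5598, 0.2138]), 'eef_rot': array([-3.1401, -0.0003,  2.9148]), 'force': array([-0.2364, -0.8077,  0.3729]), 'grip_width': np.float64(0.092), 'grip_force': np.float64(0.0), 'joint_positions': array([ 1.1339,  0.1589,  1.5979,  0.    ,  1.3862, -0.2101])}
top jar1 [([0.576, -0.486, -0.002], 0.71, [364, 210]), ([0.386, -0.263, 0.003], 0.69, [301, 263]), ([0.444, -0.491, 0.003], 0.69, [366, 247]), ([0.361, -0.5, 0.0], 0.67, [369, 271]), ([0.385, -0.37, 0.003], 0.46, [332, 264]), ([0.478, -0.375, 0.002], 0.45, [333, 237])]
top press [([0.588, -0.024, 0.189], 0.63, [232, 193]), ([0.519, -0.016, 0.0], 0.55, [230, 222])]
top ram_spot [([0.593, -0.026, 0.047], 0.58, [233, 199])]
top lever_grip [([0.608, 0.146, 0.253], 0.72, [174, 180])]
top lever_pivot [([0.59, -0.024, 0.188], 0.58, [232, 192])]
top tray_in [([0.606, 0.146, 0.251], 0.68, [174, 181]), ([0.43, 0.304, 0.004], 0.64, [136, 245])]
top mat [([0.432, -0.324, -0.0], 0.91, [318, 250]), ([0.682, 0.406, 0.001], 0.57, [112, 173]), ([0.43, 0.301, 0.005], 0.42, [137, 245]), ([0.569, 0.
[... 1009 characters left out ...]
, [263, 172]), ([0.667, -0.282, 0.003], 0.41, [320, 271])]
side tray_in [([0.434, 0.303, 0.001], 0.82, [190, 172])]
side mat [([0.432, -0.321, 0.002], 0.66, [245, 304]), ([0.389, -0.264, 0.002], 0.35, [223, 292])]
side weight [([0.433, -0.32, 0.004], 0.52, [245, 303]), ([0.682, 0.4, -0.004], 0.22, [247, 147])]
side amber [([0.669, -0.281, 0.001], 0.83, [320, 271]), ([0.523, -0.018, 0.004], 0.47, [242, 223])]
side tub [([0.681, 0.4, -0.005], 0.62, [247, 147])]
side beaker [([0.65, -0.414, -0.001], 0.97, [336, 309])]
side mortar []
side spatula [([0.75, -0.03, -0.0], 0.72, [310, 211])]
side nest1 [([0.592, -0.025, 0.041], 0.79, [264, 210])]
side post1 [([0.57, 0.046, 0.083], 0.84, [249, 188])]
```

View pics/top0.png

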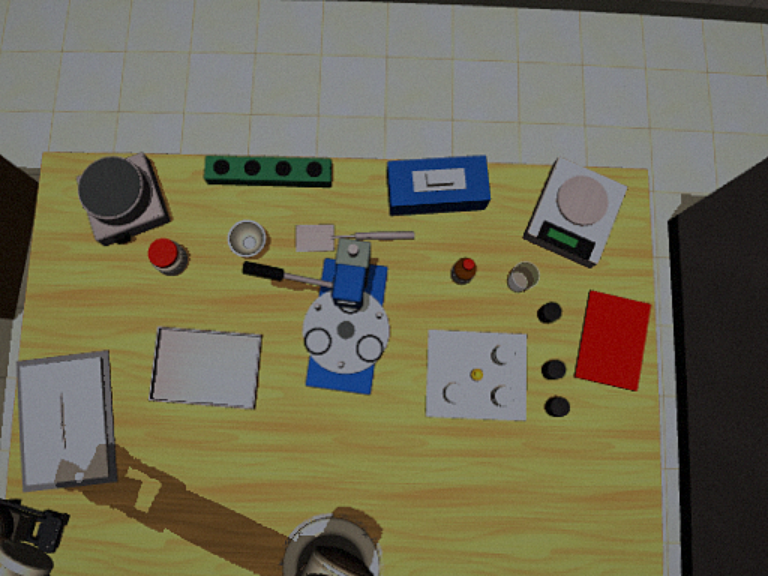

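View pics/side0.png

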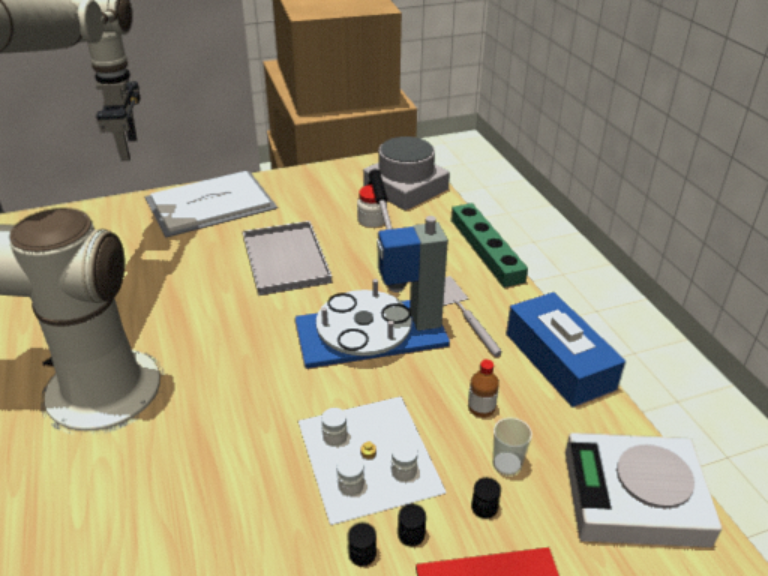

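Candidates in the top view (768-px picture):
- White jars on the mat at (452,393), (501,397) and (501,355).
- Black look-alikes off the mat at (549,312), (553,370) and (557,406).
- The white mortar at (248,239) and the red-capped tub at (166,255).
- The brass weight at (476,375).

I choose the three white jars on the mat. Next I check them in a crop and refine positions from depth.

```bash
cat > b.py <<'E'
from h import *
P={"A":(.387,-.263),"B":(.384,-.371),"C":(.478,-.376),"W":(.432,-.32)}
for n in("top","side"):
    im=optics.get_image(n); c=cloud(im).reshape(-1,3); ok=im["z_map"].ravel()>0
    for k,p in P.items():
        m=ok&(np.hypot(c[:,0]-p[0],c[:,1]-p[1])<.03)&(c[:,2]>(.045 if k!="W" else .02))&(c[:,2]<.075)
        q=c[m]; print(n,k,len(q),np.round(q.mean(0),4) if len(q) else "", np.round((q.max(0)+q.min(0))/2,4) if len(q) else "")
    # tray rim -> min-area rect
    m=ok&(np.abs(c[:,0]-.432)<.13)&(np.abs(c[:,1]-.303)<.16)&(c[:,2]>.012)&(c[:,2]<.03)
    print(n,"tray",cv2.minAreaRect((c[m][:,:2]*1000).astype(np.float32)))
    m=ok&(np.hypot(c[:,0]-.523,c[:,1]+.018)<.11)&(abs(c[:,2]-.0455)<.006)
    print(n,"disc",cv2.minEnclosingCircle((c[m][:,:2]*1000).astype(np.float32)), c[m].mean(0))
    m=ok&(np.hypot(c[:,0]-.523,c[:,1]+.018)<.1)&(abs(c[:,2]-.08)<.012); print(n,"posts",np.round(c[m],3).tolist()[:40])
    m=ok&(np.hypot(c[:,0]-.608,c[:,1]-.145)<.06)&(c[:,2]>.2); print(n,"lever",c[m].mean(0),c[m].min(0),c[m].max(0))
    for t in("nest","post","lever_grip","press"):
        print(n,t,[(np.round(d["point"],3).tolist(),round(d["p"],2)) for d in optics.mark_of(im,t)][:6])
    if n=="side": cv2.imwrite("pics/crop1.png",cv2.resize(im["pixels"][250:384,180:330],None,fx=4,fy=4,interpolation=cv2.INTER_CUBIC))
E
python3 b.py
```

```text
top A 143 [ 0.3864 -0.2618  0.0566] [ 0.3864 -0.2619  0.0553]
top B 133 [ 0.3838 -0.3721  0.0575] [ 0.384  -0.3722  0.0567]
top C 139 [ 0.4758 -0.373   0.0563] [ 0.4758 -0.3732  0.055 ]
top W 37 [ 0.4306 -0.3165  0.0252] [ 0.4308 -0.3167  0.0274]
top tray ((433.108642578125, 300.646484375), (245.39511108398438, 172.4679412841797), 87.54521179199219)
top disc ((521.4620971679688, -15.467324256896973), 97.82622528076172) [ 0.512  -0.0159  0.0455]
top posts [[0.573, 0.049, 0.091], [0.574, 0.047, 0.086], [0.571, 0.053, 0.085], [0.572, 0.05, 0.08], [0.57, 0.046, 0.089], [0.571, 0.043, 0.084], [0.567, 0.053, 0.089], [0.566, 0.049, 0.092], [0.568, 0.046, 0.083], [0.568, 0.043, 0.081], [0.563, 0.049, 0.091], [0.564, 0.046, 0.087], [0.566, 0.044, 0.074], [0.558, -0.086, 0.087], [0.558, -0.089, 0.085], [0.557, -0.092, 0.092], [0.555, -0.086, 0.084], [0.554, -0.089, 0.09], [0.555, -0.092, 0.086], [0.552, -0.086, 0.081], [0.551, -0.093, 0.087], [0.549, -0.086, 0.081], [0.548, -0.089, 0.086], [0.549, -0.093, 0.079], [0.447, -0.004, 0.086], [0.447, -0.007, 0.089], [0.444, -0.004, 0.087], [0.444, -
[... 1440 characters left out ...]
5, 0.045, 0.069], [0.567, 0.043, 0.069], [0.57, 0.039, 0.072], [0.574, 0.042, 0.068], [0.566, 0.039, 0.069], [0.44, -0.005, 0.087], [0.444, -0.001, 0.083], [0.447, -0.005, 0.086], [0.449, -0.007, 0.086], [0.439, -0.008, 0.086], [0.443, -0.007, 0.084], [0.444, -0.013, 0.089], [0.448, -0.012, 0.087], [0.439, -0.011, 0.085], [0.441, -0.015, 0.087], [0.444, -0.014, 0.085], [0.446, -0.017, 0.087], [0.44, -0.006, 0.076]]
side lever [0.6063 0.1312 0.2572] [0.5935 0.0856 0.2262] [0.6227 0.1801 0.2807]
side nest [([0.59, -0.027, 0.043], 0.76)]
side post [([0.57, 0.045, 0.085], 0.75), ([0.614, 0.146, 0.249], 0.17)]
side lever_grip [([0.61, 0.146, 0.25], 0.68)]
side press [([0.525, -0.016, 0.0], 0.62)]
```

View pics/crop1.png

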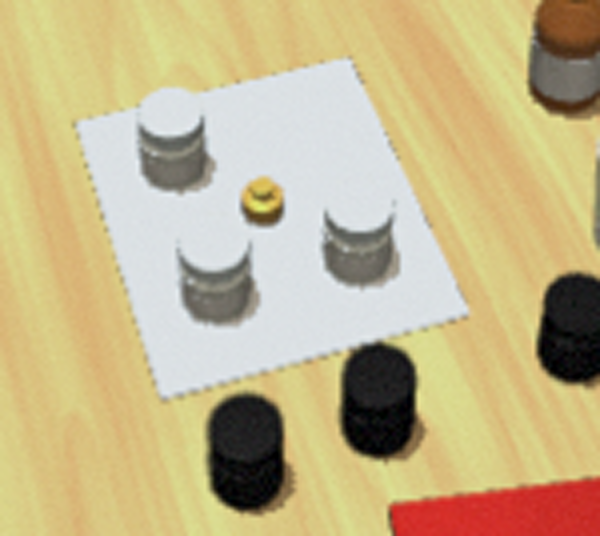

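The crop shows three white lidded jars on the mat, at about (172,140), (214,280) and (358,240), with the brass weight at (262,200). The black look-alikes stand off the mat. Now I turn to yaw 0, where tool x, y, z = world x, -y, -z.

```bash
python3 -m pendant '[[[0,0,0,0.1458,0.65],[0,0,0,0.1458,0.65],[0,0,0,0.1458,0.65],[0,0,0,0.1458,0.65],[0,0,0,0.1458,0.65],[0,0,0,0.1458,0.65],[0,0,0,0.1458,0.65],[0,0,0,0.1458,0.65],[0,0,0,0.1458,0.65],[0,0,0,0.1458,0.65],[0,0,0,0.1458,0.65],[0,0,0,0.1458,0.65],[0,0,0,0.1458,0.65],[0,0,0,0.1458,0.65],[0,0,0,0.1458,0.65],[0,0,0,0.1458,0.65],[0,0,0,0.1458,0.65],[0,0,0,0.1458,0.65],[0,0,0,0.1458,0.65],[0,0,0,0.1458,0.65]]]'
python3 -m pendant '[[[30,30,0,0,0.65],[30,30,0,0,0.65],[30,30,0,0,0.65],[30,30,0,0,0.65],[30,30,0,0,0.65],[30,30,0,0,0.65],[30,30,0,0,0.65],[0,0,0,0,0.65]]]'
python3 -c "from h import *;st()"
```

```text
time: 4.25
tool_pos: [0.1293, 0.5603, 0.2146]
eef_rot: [-3.142, -0.0, -0.007]
force: [0.2, -0.4, 0.6]
grip_width: 0.0598
grip_force: 0.0
time: 5.05
tool_pos: [0.3421, 0.3471, 0.2148]
eef_rot: [3.141, -0.002, -0.007]
force: [-0.8, 1.2, -0.3]
grip_width: 0.06
grip_force: 0.0
{'time': np.float64(5.05), 'tool_pos': array([0.3421, 0.3471, 0.2148]), 'eef_rot': array([ 3.1408, -0.0015, -0.007 ]), 'force': array([-0.844 ,  1.224 , -0.2564]), 'grip_width': np.float64(0.06), 'grip_force': np.float64(0.0), 'joint_positions': array([ 0.5452, -0.0733,  1.8358, -0.0015,  1.3782,  2.1233])}
```

```bash
python3 -m pendant '[[[2,40,0,0,0.65],[2,40,0,0,0.65],[2,40,0,0,0.65],[2,40,0,0,0.65],[3,40,0,0,0.65],[3,40,0,0,0.65],[3,40,0,0,0.65],[3,40,0,0,0.65],[3,40,0,0,0.65],[3,40,0,0,0.65],[3,40,0,0,0.65],[3,40,0,0,0.65],[3,40,0,0,0.65],[3,40,0,0,0.65],[3,40,0,0,0.65],[4,10,0,0,0.65],[0,0,0,0,0.65],[0,0,0,0,0.65]]]'
cat > j.py <<'E'
from h import *
import sys
# jar tops near given points, from the given cameras (means of rim-box centre)
def jars(P,zmin=.045,zmax=.075,cams=("top","side")):
    for n in cams:
        im=optics.get_image(n); c=cloud(im).reshape(-1,3); ok=im["z_map"].ravel()>0
        for p in P:
            q=c[ok&(np.hypot(c[:,0]-p[0],c[:,1]-p[1])<.032)&(c[:,2]>zmin)&(c[:,2]<zmax)]
            print(n,p,len(q), (np.r_[(q[:,:2].max(0)+q[:,:2].min(0))/2, np.percentile(q[:,2],[50,90])]) if len(q) else "")
    return im
E
cat > w.py <<'E'
from h import *
im=optics.get_image("wrist"); cv2.imwrite("pics/w1.png",im["pixels"])
print([(np.round(d["point"],4),round(d["p"],2)) for d in optics.mark_of(im,"jar1")])
from j import *
jars([(.387,-.264),(.384,-.373),(.4765,-.3745)],cams=("wrist",))
E
python3 w.py
```

```text
time: 6.85
tool_pos: [0.3835, -0.2587, 0.2144]
eef_rot: [-3.14, 0.0, -0.0]
force: [0.2, -0.1, -0.1]
grip_width: 0.0601
grip_force: 0.0
[(array([ 0.3848, -0.266 ,  0.0044]), 0.93), (array([ 0.3854, -0.3741,  0.0022]), 0.78), (array([ 0.3673, -0.4979,  0.0009]), 0.68), (array([ 0.4746, -0.3757,  0.002 ]), 0.61), (array([ 0.4467, -0.487 , -0.0005]), 0.59)]
wrist (0.387, -0.264) 1346 [ 0.3881 -0.2635  0.0568  0.0577]
wrist (0.384, -0.373) 1405 [ 0.384  -0.3723  0.0566  0.0576]
wrist (0.4765, -0.3745) 1845 [ 0.4779 -0.374   0.0567  0.0578]
```

View pics/w1.png

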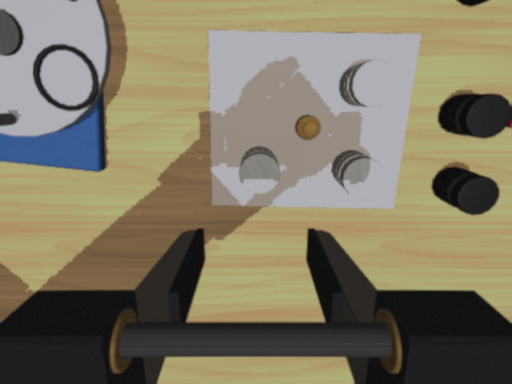

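The wrist view shows jar A at about (259,165) px, the other jars at (355,170) and (368,83), and the weight at (308,127). It agrees with the other cameras. Grasp A.

```bash
python3 -m pendant '[[[4,5,40,0,0.65],[0,0,40,0,0.65],[0,0,40,0,0.65],[0,0,40,0,0.65],[0,0,25,0,0.65],[0,0,10,0,0.65],[0,0,7,0,0.65],[0,0,0,0,0.65],[0,0,0,0,0.2],[0,0,0,0,0.2],[0,0,0,0,0.2],[0,0,0,0,0.2]]]'
python3 -m pendant '[[[0,0,0,0,0.2],[0,0,-20,0,0.2],[0,0,-40,0,0.2],[0,0,-40,0,0.2],[0,0,-20,0,0.2],[0,0,0,0,0.2]]]'
```

```text
time: 8.2
tool_pos: [0.3881, -0.2654, 0.0139]
eef_rot: [3.141, -0.001, -0.001]
force: [0.5, 2.3, 7.0]
grip_width: 0.0437
grip_force: 30.0
time: 8.8
tool_pos: [0.3891, -0.2672, 0.1362]
eef_rot: [3.135, -0.005, -0.001]
force: [-0.0, -0.5, -2.1]
grip_width: 0.0434
grip_force: 30.0
```

```bash
python3 -m pendant '[[[15,-33,0,0,0.2],[15,-33,0,0,0.2],[15,-33,0,0,0.2],[15,-32,0,0,0.2],[16,-32,0,0,0.2],[16,-32,0,0,0.2],[0,0,0,0,0.2],[0,0,0,0,0.2]]]'
cat > w2.py <<'E'
from h import *
for n in("wrist","side"):
    im=optics.get_image(n); cv2.imwrite(f"pics/n_{n}.png",im["pixels"])
    for t in("nest","ram_spot","post"):
        print(n,t,[(np.round(d["point"],4),round(d["p"],2)) for d in optics.mark_of(im,t)][:5])
    # nest rings by height 47-52 mm
    c=cloud(im); m=(abs(c[...,2]-.0505)<.002)&(np.hypot(c[...,0]-.521,c[...,1]+.016)<.1)
    for p in((.4807,-.0708),(.4944,.0461)):
        q=c[m&(np.hypot(c[...,0]-p[0],c[...,1]-p[1])<.04)]
        if len(q)>10:
            x,y=q[:,0],q[:,1]; s=np.linalg.lstsq(np.c_[2*x,2*y,np.ones(len(x))],x*x+y*y,rcond=None)[0]; print(n,"ring",len(q),s[:2],np.sqrt(s[2]+s[0]**2+s[1]**2))
E
python3 w2.py
```

```text
time: 9.6
tool_pos: [0.4786, -0.0695, 0.1309]
eef_rot: [-3.141, 0.003, 0.001]
force: [-0.0, -0.2, -2.3]
grip_width: 0.0434
grip_force: 30.0
wrist nest [(array([ 0.431 , -0.3194, -0.0027]), 0.15)]
wrist ram_spot []
wrist post []
wrist ring 826 [ 0.4828 -0.0725] 0.028202875538163866
wrist ring 1278 [0.4955 0.044 ] 0.02820285559084846
side nest [(array([ 0.5905, -0.0226,  0.0439]), 0.55)]
side ram_spot [(array([ 0.5918, -0.0245,  0.0499]), 0.77), (array([ 0.4767, -0.379 ,  0.0008]), 0.36)]
side post [(array([0.567 , 0.0427, 0.0847]), 0.77)]
side ring 73 [ 0.4813 -0.0724] 0.027432338968669742
side ring 24 [0.4907 0.0439] 0.024155831407166907
```

View pics/n_wrist.png

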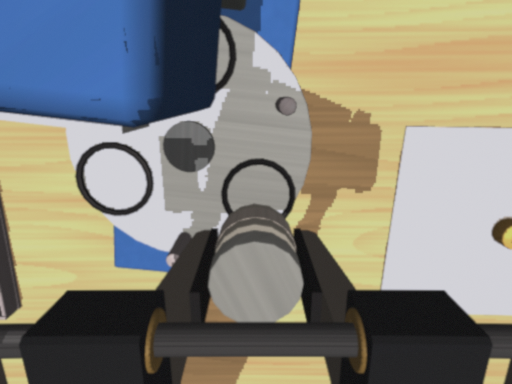

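The wrist view shows jar A in the fingers and the right open nest behind it at about (258,190) px. The fits put the nests at (.4825,-.0722) and (.4955,.0440). Place A.

```bash
python3 -m pendant '[[[4,3,30,0,0.2],[0,0,22,0,0.2],[0,0,14,0,0.2],[0,0,7,0,0.2],[0,0,1,0,0.2],[0,0,0,0,0.2],[0,0,0,0,0.6],[0,0,0,0,0.6],[0,0,0,0,0.6]]]'
python3 -m pendant '[[[0,0,-20,0,0.6],[0,0,-40,0,0.6],[0,0,-40,0,0.65],[-24,50,-14,0,0.65],[-24,50,0,0,0.65],[-25,50,0,0,0.65],[-25,50,0,0,0.65],[0,50,0,0,0.65],[0,50,0,0,0.65],[0,0,0,0,0.65],[0,0,0,0,0.65]]]'
python3 - <<'E'
from j import *
jars([(.384,-.373),(.4765,-.3745)]); jars([(.4825,-.0722)],.085,.115)
E
```

```text
time: 10.9
tool_pos: [0.4842, -0.0734, 0.0595]
eef_rot: [3.141, -0.002, -0.001]
force: [-0.3, -0.0, 0.2]
grip_width: 0.0554
grip_force: 0.0
time: 12.0
tool_pos: [0.3956, -0.3518, 0.1708]
eef_rot: [-3.141, 0.0, -0.003]
force: [-0.5, 0.8, -0.5]
grip_width: 0.0597
grip_force: 0.0
top (0.384, -0.373) 20 [ 0.3691 -0.3717  0.0583  0.0623]
top (0.4765, -0.3745) 140 [ 0.4755 -0.3731  0.0568  0.0611]
side (0.384, -0.373) 245 [ 0.3839 -0.373   0.056   0.0586]
side (0.4765, -0.3745) 234 [ 0.4787 -0.3758  0.0562  0.0589]
top (0.4825, -0.0722) 141 [ 0.4825 -0.0727  0.0991  0.1027]
side (0.4825, -0.0722) 0
```

```bash
python3 -m pendant '[[[-12,21,20,0,0.65],[0,0,35,0,0.65],[0,0,35,0,0.65],[0,0,35,0,0.65],[0,0,20,0,0.65],[0,0,10,0,0.65],[0,0,3,0,0.65],[0,0,0,0,0.65],[0,0,0,0,0.2],[0,0,0,0,0.2],[0,0,0,0,0.2],[0,0,0,0,0.2],[0,0,0,0,0.2]]]'
python3 -m pendant '[[[0,0,-20,0,0.2],[0,0,-40,0,0.2],[0,0,-40,0,0.2],[0,0,-35,0,0.2],[0,0,0,0,0.2]]]'
python3 -m pendant '[[[8,-35,0,0,0.2],[8,-35,0,0,0.2],[8,-35,0,0,0.2],[8,-35,0,0,0.2],[8,-35,0,0,0.2],[8,-35,0,0,0.2],[8,-35,0,0,0.2],[8,-35,0,0,0.2],[8,-35,0,0,0.2],[8,-35,0,0,0.2],[8,-35,0,0,0.2],[10,-32,0,0,0.2],[0,0,0,0,0.2],[0,0,0,0,0.2]]]'
```

```text
time: 13.5
tool_pos: [0.3844, -0.373, 0.0141]
eef_rot: [3.14, -0.001, -0.001]
force: [-0.3, 1.5, 6.2]
grip_width: 0.0435
grip_force: 30.0
time: 14.0
tool_pos: [0.3859, -0.3755, 0.1536]
eef_rot: [3.132, -0.006, -0.001]
force: [1.0, -1.4, -1.4]
grip_width: 0.0434
grip_force: 30.0
time: 15.4
tool_pos: [0.4814, 0.0449, 0.1465]
eef_rot: [3.141, 0.002, 0.0]
force: [-1.1, 0.0, -1.9]
grip_width: 0.0437
grip_force: 30.0
```

```bash
python3 -m pendant '[[[14,1,10,0,0.2],[0,0,34,0,0.2],[0,0,25,0,0.2],[0,0,12,0,0.2],[0,0,5,0,0.2],[0,0,2,0,0.2],[0,0,0,0,0.2],[0,0,0,0,0.6],[0,0,0,0,0.6],[0,0,0,0,0.6]]]'
python3 -m pendant '[[[0,0,-20,0,0.6],[0,0,-40,0,0.6],[0,0,-40,0,0.3],[-40,0,0,0,0],[-40,0,0,0,0],[-30,0,0,0,0],[0,0,0,0,0],[0,0,0,0,0]]]'
python3 - <<'E'
from j import *
jars([(.4825,-.0722),(.4955,.044)],.085,.115);im=optics.get_image("wrist");cv2.imwrite("pics/w3.png",im["pixels"])
E
```

```text
time: 16.4
tool_pos: [0.4971, 0.0435, 0.0607]
eef_rot: [3.141, -0.002, -0.001]
force: [0.1, -0.8, 0.4]
grip_width: 0.0552
grip_force: 0.0
time: 17.2
tool_pos: [0.387, 0.0436, 0.1605]
eef_rot: [3.141, -0.002, -0.001]
force: [0.6, -0.3, 0.2]
grip_width: 0.009
grip_force: 0.0
top (0.4825, -0.0722) 146 [ 0.4823 -0.0728  0.0988  0.103 ]
top (0.4955, 0.044) 146 [0.4949 0.0441 0.0989 0.104 ]
side (0.4825, -0.0722) 162 [ 0.484  -0.0749  0.0986  0.1013]
side (0.4955, 0.044) 138 [0.496  0.0416 0.0987 0.1024]
```

View pics/w3.png

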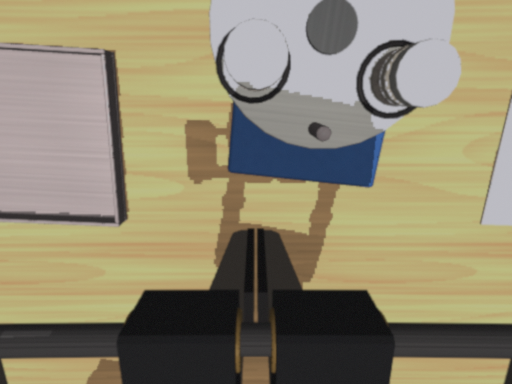

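Both jars stand in the open nests, at (257,55) and (415,75) px, with the index post at (320,131). Now I place the closed fingers behind the post and push anticlockwise on an arc.

```bash
python3 -m pendant '[[[30,10,0,0.111,0],[30,9,0,0,0],[0,0,30,0,0],[0,0,35,0,0],[0,0,25,0,0],[0,0,8,0,0],[0,0,0,0,0],[0,0,0,0,0]]]'
```

```text
time: 18.15
tool_pos: [0.4465, 0.0211, 0.063]
eef_rot: [3.141, -0.002, -0.112]
force: [0.0, -0.4, 0.3]
grip_width: 0.0002
grip_force: 0.0
```

```bash
python3 -m pendant '[[[0,6,0,0,0],[-1.9,6.4,0,-0.08,0],[-1.9,6.4,0,-0.08,0],[-1.9,6.4,0,-0.08,0],[-1.9,6.4,0,-0.08,0],[-1.9,6.4,0,-0.08,0],[-1.9,6.4,0,-0.08,0],[-1.9,6.4,0,-0.08,0],[-1.9,6.4,0,-0.08,0],[-1.9,6.4,0,-0.08,0],[-1.9,6.4,0,-0.08,0],[-1.9,6.4,0,-0.08,0],[-1.9,6.4,0,-0.08,0],[-1.9,6.4,0,-0.08,0],[-1.9,6.4,0,-0.08,0],[-1.9,6.4,0,-0.08,0],[-1.9,6.4,0,-0.08,0],[-1.9,6.4,0,-0.08,0],[-1.9,6.4,0,-0.08,0],[0,0,0,0,0]]]'
cat > d.py <<'E'
from h import *
import sys
C=np.array([.5228,-.0179])
def tops():
    for n in("top","side"):
        im=optics.get_image(n); c=cloud(im); ok=im["z_map"]>0
        m=ok&(np.hypot(c[...,0]-C[0],c[...,1]-C[1])<.1)&(c[...,2]>.078)&(c[...,2]<.112)
        k,l,s,_=cv2.connectedComponentsWithStats(m.astype(np.uint8))
        for i in range(1,k):
            if s[i,4]<8: continue
            q=c[l==i]; b=(q[:,:2].max(0)+q[:,:2].min(0))/2; d=b-C
            print(n,s[i,4],b,"r",round(np.hypot(*d),3),"ang from ram",round(np.degrees(np.arctan2(d[1],d[0])+.111)),"z90",round(np.percentile(q[:,2],90),3))
        cv2.imwrite(f"pics/{sys.argv[1]}_{n}.png",cv2.resize(im["pixels"][100:320,100:400],None,fx=2,fy=2))
tops()
E
python3 d.py d1
```

```text
time: 20.15
tool_pos: [0.4762, -0.0917, 0.0633]
eef_rot: [3.138, 0.001, 1.327]
force: [-0.3, -0.6, 0.6]
grip_width: 0.0006
grip_force: 0.0
top 21 [ 0.5917 -0.0619] r 0.082 ang from ram -26 z90 0.101
top 98 [ 0.4603 -0.0395] r 0.066 ang from ram -155 z90 0.103
top 11 [0.4541 0.0289] r 0.083 ang from ram 152 z90 0.089
side 9 [ 0.5727 -0.0405] r 0.055 ang from ram -18 z90 0.1
side 86 [ 0.5849 -0.058 ] r 0.074 ang from ram -26 z90 0.1
side 79 [ 0.4565 -0.0528] r 0.075 ang from ram -146 z90 0.101
side 84 [ 0.475  -0.0997] r 0.095 ang from ram -114 z90 0.108
side 17 [ 0.5264 -0.0998] r 0.082 ang from ram -81 z90 0.09
```

View pics/d1_side.png

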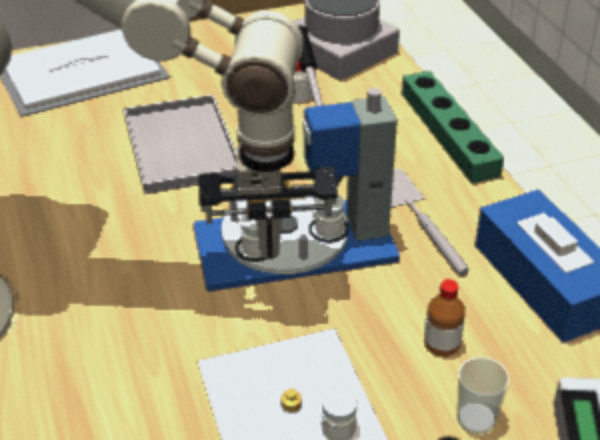

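The table has gone past the barrier: the post at (302,245) px is ahead of the fingers, and jar A is entering under the head at (328,220). I draw the fingers outward and up so jar B can follow.

```bash
python3 -m pendant '[[[-30,5,-20,0,0],[-30,0,-40,0,0],[0,0,-40,0,0],[0,0,0,0.14,0],[0,0,0,0.14,0],[0,0,0,0.14,0],[0,0,0,0.14,0],[0,0,0,0.14,0],[0,0,0,0.14,0],[0,0,0,0.14,0],[0,0,0,0.14,0],[0,0,0,0.14,0],[0,0,0,0.067,0]]]'; python3 d.py d2
```

```text
time: 21.55
tool_pos: [0.465, -0.1497, 0.1621]
eef_rot: [3.141, -0.0, -0.005]
force: [-0.7, -0.9, 0.2]
grip_width: 0.0002
grip_force: 0.0
top 12 [0.5691 0.048 ] r 0.081 ang from ram 61 z90 0.089
top 11 [ 0.5526 -0.0892] r 0.077 ang from ram -61 z90 0.092
top 15 [ 0.4805 -0.0502] r 0.053 ang from ram -136 z90 0.103
top 11 [ 0.4421 -0.0073] r 0.081 ang from ram 179 z90 0.089
side 124 [ 0.5907 -0.0283] r 0.069 ang from ram -2 z90 0.102
side 17 [ 0.4431 -0.0097] r 0.08 ang from ram 181 z90 0.089
side 116 [ 0.4835 -0.0713] r 0.066 ang from ram -120 z90 0.1
side 16 [ 0.5535 -0.0941] r 0.082 ang from ram -62 z90 0.088
```

```bash
python3 -m pendant '[[[2,38,0,0,0.65],[2,38,0,0,0.65],[2,38,0,0,0.65],[2,37,0,0,0.65],[2,37,0,0,0.65],[2,37,0,0,0.65],[0,0,0,0,0.65],[0,0,0,0,0.65]]]'
python3 -c "
from j import *
jars([(.4772,-.3745)],cams=('wrist','side'))"
```

```text
time: 22.45
tool_pos: [0.4771, -0.3749, 0.1616]
eef_rot: [-3.141, 0.0, 0.0]
force: [0.4, -0.4, -0.7]
grip_width: 0.0596
grip_force: 0.0
wrist (0.4772, -0.3745) 1844 [ 0.4779 -0.3746  0.0568  0.0577]
side (0.4772, -0.3745) 236 [ 0.4777 -0.375   0.0563  0.0591]
```

```bash
python3 -m pendant '[[[0,0,40,0,0.65],[0,0,40,0,0.65],[0,0,35,0,0.65],[0,0,22,0,0.65],[0,0,9,0,0.65],[0,0,2,0,0.65],[0,0,0,0,0.65],[0,0,0,0,0.2],[0,0,0,0,0.2],[0,0,0,0,0.2],[0,0,0,0,0.2],[0,0,0,0,0.2],[0,0,-20,0,0.2],[0,0,-40,0,0.2],[0,0,-40,0,0.2],[0,0,-40,0,0.2],[0,0,0,0,0.2]]]'
python3 -m pendant '[[[1,-35,0,0,0.2],[1,-35,0,0,0.2],[1,-35,0,0,0.2],[1,-35,0,0,0.2],[2,-35,0,0,0.2],[2,-35,0,0,0.2],[2,-35,0,0,0.2],[2,-35,0,0,0.2],[2,-35,0,0,0.2],[2,-35,0,0,0.2],[1,-35,0,0,0.2],[1,-34,0,0,0.2],[0,0,0,0,0.2],[0,0,0,0,0.2]]]'
```

```text
time: 24.25
tool_pos: [0.4802, -0.3782, 0.1611]
eef_rot: [3.132, -0.008, 0.001]
force: [0.1, -0.1, -1.7]
grip_width: 0.0437
grip_force: 30.0
time: 25.65
tool_pos: [0.4944, 0.0445, 0.1528]
eef_rot: [3.141, 0.002, 0.002]
force: [-0.1, 0.7, -2.2]
grip_width: 0.0436
grip_force: 30.0
```

```bash
python3 -m pendant '[[[1,0,34,0,0.2],[0,0,30,0,0.2],[0,0,18,0,0.2],[0,0,8,0,0.2],[0,0,3,0,0.2],[0,0,0,0,0.2],[0,0,0,0,0.6],[0,0,0,0,0.6],[0,0,0,0,0.6],[0,0,-20,0,0.6],[0,0,-40,0,0.6],[0,0,-45,0,0.5],[0,0,-48,0,0],[0,0,-48,0,0],[0,0,-48,0,0],[0,0,0,0,0],[0,0,0,0,0]]]'
python3 -m pendant '[[[28,-26,0,0,0],[28,-26,0,0,0],[28,-25,0,0,0],[28,-25,0,0,0],[0,0,0,0,0],[0,0,0,0,0]]]'
python3 d.py d3
```

```text
time: 27.35
tool_pos: [0.4968, 0.0442, 0.3114]
eef_rot: [3.141, -0.003, 0.001]
force: [0.2, 0.8, -1.3]
grip_width: 0.0093
grip_force: 0.0
time: 27.95
tool_pos: [0.6071, 0.1465, 0.307]
eef_rot: [3.141, 0.005, 0.002]
force: [-0.9, -0.3, -0.2]
grip_width: 0.0006
grip_force: 0.0
top 13 [0.5693 0.0478] r 0.081 ang from ram 61 z90 0.088
top 11 [ 0.553  -0.0891] r 0.077 ang from ram -61 z90 0.092
top 151 [0.495  0.0444] r 0.068 ang from ram 120 z90 0.103
top 149 [ 0.4817 -0.0682] r 0.065 ang from ram -123 z90 0.103
top 11 [ 0.4421 -0.0072] r 0.081 ang from ram 179 z90 0.091
side 166 [0.4971 0.0403] r 0.064 ang from ram 120 z90 0.102
side 16 [0.5699 0.0441] r 0.078 ang from ram 59 z90 0.088
side 139 [ 0.5918 -0.0265] r 0.07 ang from ram -1 z90 0.101
side 18 [ 0.4438 -0.0111] r 0.079 ang from ram 181 z90 0.088
side 186 [ 0.4829 -0.0725] r 0.068 ang from ram -120 z90 0.101
side 15 [ 0.5543 -0.0922] r 0.081 ang from ram -61 z90 0.089
```

```bash
python3 -m pendant '[[[0,0,20,0,0],[0,0,20,0,0],[0,0,15,0,0],[0,0,15,0,0],[0,0,15,0,0],[0,0,15,0,0],[0,0,12,0,0],[0,0,12,0,0],[0,0,10,0,0],[0,0,8,0,0],[0,0,4,0,0],[0,0,0,0,0],[0,0,0,0,0]]]'
python3 -m pendant '[[[0,0,2,0,0],[0,0,2,0,0],[0,0,0,0,0]]]'
python3 -m pendant '[[[0,0,2,0,0],[0,0,2,0,0],[0,0,0,0,0]]]'
```

```text
time: 29.35
tool_pos: [0.6087, 0.1461, 0.1663]
eef_rot: [-3.141, -0.003, 0.0]
force: [-1.8, 0.8, 8.9]
grip_width: 0.0004
grip_force: 4.4
time: 29.65
tool_pos: [0.6087, 0.1457, 0.1627]
eef_rot: [3.141, -0.003, 0.0]
force: [-3.5, -1.5, 11.0]
grip_width: 0.0006
grip_force: 5.5
time: 29.95
tool_pos: [0.6087, 0.1452, 0.1594]
eef_rot: [3.14, -0.003, 0.0]
force: [-5.8, -1.8, 14.8]
grip_width: 0.0003
grip_force: 6.9
```

```bash
python3 -m pendant '[[[0,0,2,0,0],[0,0,1,0,0],[0,0,0,0,0]]]'
python3 -m pendant '[[[0,0,2,0,0],[0,0,0,0,0]]]'
python3 - <<'E'
from h import *
im=optics.get_image("side"); cv2.imwrite("pics/lev.png",cv2.resize(im["pixels"][80:240,180:320],None,fx=4,fy=4))
print(optics.mark_of(im,"lever_grip"))
E
```

```text
time: 30.25
tool_pos: [0.6089, 0.145, 0.158]
eef_rot: [3.139, -0.004, 0.0]
force: [-8.4, -2.9, 21.5]
grip_width: 0.0005
grip_force: 9.9
time: 30.45
tool_pos: [0.609, 0.1449, 0.1573]
eef_rot: [3.139, -0.004, 0.001]
force: [-11.6, -3.5, 27.9]
grip_width: 0.0
grip_force: 12.5
[]
```

View pics/lev.png

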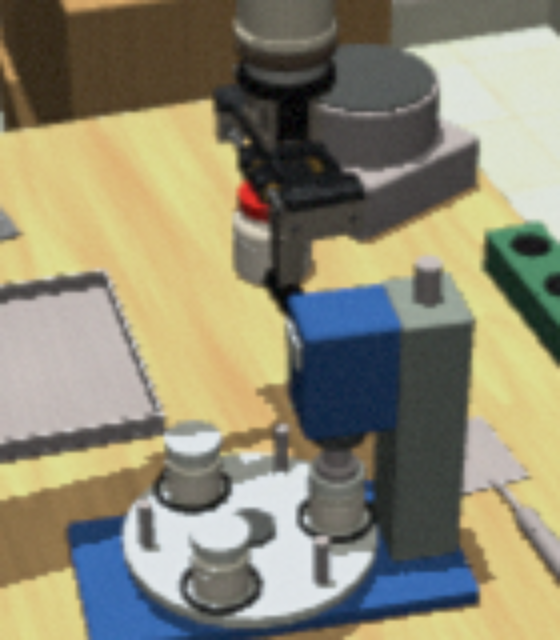

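The ram is down on jar A's lid at (335,470) px, and the sharp force rise marks the stop. I let the lever up.

```bash
python3 -m pendant '[[[0,0,-8,0,0],[0,0,-15,0,0],[0,0,-15,0,0],[0,0,-15,0,0],[0,0,-15,0,0],[0,0,-15,0,0],[0,0,-15,0,0],[0,0,-20,0,0],[0,0,-25,0,0],[0,0,-20,0,0],[0,0,0,0,0],[0,0,0,0,0]]]'
python3 d.py d4; python3 -c "
from h import *
im=optics.get_image('side');print(optics.mark_of(im,'lever_grip'))"
```

```text
time: 31.75
tool_pos: [0.6077, 0.1464, 0.313]
eef_rot: [-3.141, 0.001, 0.001]
force: [0.2, 0.2, 0.2]
grip_width: 0.0005
grip_force: 0.0
top 12 [0.5698 0.048 ] r 0.081 ang from ram 61 z90 0.087
top 11 [ 0.553  -0.0892] r 0.077 ang from ram -61 z90 0.09
top 150 [0.4953 0.0442] r 0.068 ang from ram 120 z90 0.102
top 146 [ 0.482  -0.0679] r 0.065 ang from ram -123 z90 0.102
top 11 [ 0.4421 -0.0074] r 0.081 ang from ram 179 z90 0.091
side 160 [0.496  0.0412] r 0.065 ang from ram 121 z90 0.101
side 15 [0.5707 0.0445] r 0.079 ang from ram 59 z90 0.088
side 133 [ 0.5906 -0.0257] r 0.068 ang from ram 0 z90 0.095
side 17 [ 0.4438 -0.0085] r 0.08 ang from ram 180 z90 0.088
side 188 [ 0.4832 -0.0716] r 0.067 ang from ram -120 z90 0.101
side 17 [ 0.5546 -0.0931] r 0.082 ang from ram -61 z90 0.088
[{'point': [0.6089, 0.1463, 0.2518], 'p': 0.82}]
```

```bash
python3 -m pendant '[[[-32,25,0,0,0],[-32,25,0,0,0],[-32,25,0,0,0],[-32,25,0,0,0],[-32,24,0,0,0],[0,0,0,0.111,0],[0,0,0,0,0]]]'
python3 -m pendant '[[[0,0,45,0,0],[0,0,45,0,0],[0,0,45,0,0],[0,0,0,0,0]]]'
```

```text
time: 32.65
tool_pos: [0.4473, 0.0218, 0.3133]
eef_rot: [-3.141, 0.0, -0.112]
force: [0.7, 0.1, 0.3]
grip_width: 0.0004
grip_force: 0.0
time: 33.05
tool_pos: [0.4433, 0.0237, 0.1722]
eef_rot: [-3.14, 0.014, -0.107]
force: [-0.3, 0.7, -0.6]
grip_width: 0.0004
grip_force: 0.0
```

```bash
python3 -m pendant '[[[1,0,40,0,0],[0,0,40,0,0],[0,0,24,0,0],[0,0,8,0,0],[0,0,0,0,0]]]'
python3 -m pendant '[[[0,6,0,0,0],[-1.9,6.4,0,-0.08,0],[-1.9,6.4,0,-0.08,0],[-1.9,6.4,0,-0.08,0],[-1.9,6.4,0,-0.08,0],[-1.9,6.4,0,-0.08,0],[-1.9,6.4,0,-0.08,0],[-1.9,6.4,0,-0.08,0],[-1.9,6.4,0,-0.08,0],[-1.9,6.4,0,-0.08,0],[-1.9,6.4,0,-0.08,0],[-1.9,6.4,0,-0.08,0],[-1.9,6.4,0,-0.08,0],[-1.9,6.4,0,-0.08,0],[-1.9,6.4,0,-0.08,0],[-1.9,6.4,0,-0.08,0],[-1.9,6.4,0,-0.08,0],[-1.9,6.4,0,-0.08,0],[0,0,0,0,0]]]'
python3 -m pendant '[[[-30,5,-20,0,0],[-30,0,-40,0,0],[0,0,-40,0,0],[0,0,-45,0,0],[0,0,-45,0,0],[0,0,0,0.14,0],[0,0,0,0.14,0],[0,0,0,0.14,0],[0,0,0,0.14,0],[0,0,0,0.14,0],[0,0,0,0.14,0],[0,0,0,0.14,0],[0,0,0,0.14,0],[0,0,0,0.13,0]]]'; python3 d.py d5
```

```text
time: 33.55
tool_pos: [0.4498, 0.0221, 0.0676]
eef_rot: [-3.142, -0.0, -0.109]
force: [-0.0, 1.2, -0.1]
grip_width: 0.0001
grip_force: 0.0
time: 35.45
tool_pos: [0.4756, -0.0874, 0.0692]
eef_rot: [3.137, 0.001, 1.25]
force: [0.0, 0.0, 0.6]
grip_width: 0.0007
grip_force: 0.0
time: 36.85
tool_pos: [0.4594, -0.1445, 0.2583]
eef_rot: [3.14, -0.002, -0.008]
force: [-0.2, -0.8, -0.5]
grip_width: 0.0008
grip_force: 0.0
top 12 [0.569 0.048] r 0.08 ang from ram 61 z90 0.09
top 139 [0.4908 0.0427] r 0.069 ang from ram 124 z90 0.097
top 11 [ 0.4422 -0.0073] r 0.081 ang from ram 179 z90 0.087
side 147 [0.4915 0.0411] r 0.067 ang from ram 124 z90 0.095
side 15 [0.5705 0.0437] r 0.078 ang from ram 59 z90 0.089
side 150 [ 0.5881 -0.029 ] r 0.066 ang from ram -3 z90 0.102
side 14 [ 0.4441 -0.0103] r 0.079 ang from ram 181 z90 0.087
side 194 [ 0.4842 -0.0726] r 0.067 ang from ram -119 z90 0.101
side 16 [ 0.5546 -0.0911] r 0.08 ang from ram -60 z90 0.088
```

```bash
python3 -m pendant '[[[0,0,-45,0,0],[0,0,-9,0,0],[0,-30,0,0,0],[0,-30,0,0,0],[0,-30,0,0,0],[10,-30,0,0,0],[23,-30,0,0,0],[23,-30,0,0,0],[23,-30,0,0,0],[23,-30,0,0,0],[23,-30,0,0,0],[23,-20,0,0,0],[0,0,0,0,0],[0,0,0,0,0]]]'
```

```text
time: 38.35
tool_pos: [0.6073, 0.1456, 0.3108]
eef_rot: [3.141, 0.0, 0.002]
force: [-0.9, -0.4, 0.3]
grip_width: 0.0001
grip_force: 0.0
```

```bash
python3 -m pendant '[[[0,0,20,0,0],[0,0,20,0,0],[0,0,15,0,0],[0,0,15,0,0],[0,0,15,0,0],[0,0,15,0,0],[0,0,12,0,0],[0,0,12,0,0],[0,0,12,0,0],[0,0,8,0,0],[0,0,4,0,0],[0,0,2,0,0],[0,0,2,0,0],[0,0,2,0,0],[0,0,2,0,0],[0,0,2,0,0],[0,0,2,0,0],[0,0,0,0,0]]]'
python3 -m pendant '[[[0,0,2,0,0],[0,0,1,0,0],[0,0,0,0,0]]]'
```

```text
time: 40.15
tool_pos: [0.6085, 0.1441, 0.1575]
eef_rot: [3.139, -0.004, -0.0]
force: [-11.8, -2.3, 26.6]
grip_width: -0.0
grip_force: 12.6
time: 40.45
tool_pos: [0.6087, 0.144, 0.157]
eef_rot: [3.139, -0.005, 0.0]
force: [-17.5, -3.8, 38.7]
grip_width: 0.0003
grip_force: 17.8
```

Stop reached. I release the lever, go to the pusher start, and check.

```bash
python3 -m pendant '[[[0,0,-8,0,0],[0,0,-15,0,0],[0,0,-15,0,0],[0,0,-15,0,0],[0,0,-15,0,0],[0,0,-15,0,0],[0,0,-15,0,0],[0,0,-20,0,0],[0,0,-25,0,0],[0,0,-20,0,0],[0,0,0,0,0],[0,0,0,0,0]]]'
python3 -m pendant '[[[-32,25,0,0,0],[-32,25,0,0,0],[-32,25,0,0,0],[-32,25,0,0,0],[-32,24,0,0,0],[0,0,0,0.111,0],[0,0,0,0,0]]]'; python3 d.py d6
```

```text
time: 41.65
tool_pos: [0.607, 0.1457, 0.3099]
eef_rot: [-3.141, 0.001, -0.0]
force: [0.0, 0.3, -1.0]
grip_width: 0.0006
grip_force: 0.0
time: 42.35
tool_pos: [0.446, 0.0214, 0.3091]
eef_rot: [-3.141, 0.003, -0.113]
force: [-0.3, -0.3, -0.2]
grip_width: 0.0006
grip_force: 0.0
top 10 [ 0.5535 -0.0891] r 0.078 ang from ram -60 z90 0.092
top 34 [ 0.4822 -0.0843] r 0.078 ang from ram -115 z90 0.103
side 146 [0.4928 0.0392] r 0.064 ang from ram 124 z90 0.095
side 17 [0.5705 0.0469] r 0.08 ang from ram 60 z90 0.089
side 141 [ 0.5881 -0.0275] r 0.066 ang from ram -2 z90 0.095
side 17 [ 0.4442 -0.0101] r 0.079 ang from ram 181 z90 0.089
side 192 [ 0.4841 -0.0709] r 0.066 ang from ram -120 z90 0.101
side 15 [ 0.5555 -0.0919] r 0.081 ang from ram -60 z90 0.089
```

```bash
python3 -m pendant '[[[0,0,40,0,0],[0,0,40,0,0],[0,0,40,0,0],[0,0,40,0,0],[0,0,0,0,0],[1,0,40,0,0],[0,0,33,0,0],[0,0,10,0,0],[0,0,0,0,0]]]'
python3 -m pendant '[[[0,6,0,0,0],[-1.9,6.4,0,-0.08,0],[-1.9,6.4,0,-0.08,0],[-1.9,6.4,0,-0.08,0],[-1.9,6.4,0,-0.08,0],[-1.9,6.4,0,-0.08,0],[-1.9,6.4,0,-0.08,0],[-1.9,6.4,0,-0.08,0],[-1.9,6.4,0,-0.08,0],[-1.9,6.4,0,-0.08,0],[-1.9,6.4,0,-0.08,0],[-1.9,6.4,0,-0.08,0],[-1.9,6.4,0,-0.08,0],[-1.9,6.4,0,-0.08,0],[-1.9,6.4,0,-0.08,0],[-1.9,6.4,0,-0.08,0],[-1.9,6.4,0,-0.08,0],[-1.9,6.4,0,-0.08,0],[0,0,0,0,0]]]'
python3 -m pendant '[[[-30,5,-20,0,0],[-30,0,-40,0,0],[0,0,-40,0,0],[0,0,-45,0,0],[0,0,-45,0,0],[0,0,0,0.14,0],[0,0,0,0.14,0],[0,0,0,0.14,0],[0,0,0,0.14,0],[0,0,0,0.14,0],[0,0,0,0.14,0],[0,0,0,0.14,0],[0,0,0,0.14,0],[0,0,0,0.13,0]]]'; python3 d.py d7
```

```text
time: 43.35
tool_pos: [0.4483, 0.0218, 0.0679]
eef_rot: [-3.141, 0.002, -0.11]
force: [0.5, 0.6, 0.4]
grip_width: 0.0004
grip_force: 0.0
time: 45.25
tool_pos: [0.4749, -0.088, 0.0704]
eef_rot: [3.137, 0.001, 1.249]
force: [-0.3, -0.4, 0.5]
grip_width: 0.0004
grip_force: 0.0
time: 46.65
tool_pos: [0.4585, -0.1451, 0.2594]
eef_rot: [3.14, -0.002, -0.009]
force: [-0.0, 0.7, -0.6]
grip_width: 0.0004
grip_force: 0.0
top 12 [0.5688 0.0481] r 0.08 ang from ram 61 z90 0.088
top 145 [0.4957 0.0444] r 0.068 ang from ram 120 z90 0.097
top 11 [ 0.4423 -0.0074] r 0.081 ang from ram 179 z90 0.087
side 140 [0.4966 0.0412] r 0.065 ang from ram 120 z90 0.095
side 16 [0.5699 0.045 ] r 0.079 ang from ram 60 z90 0.09
side 145 [ 0.5888 -0.0278] r 0.067 ang from ram -2 z90 0.101
side 16 [ 0.4434 -0.01  ] r 0.08 ang from ram 181 z90 0.088
side 168 [ 0.4874 -0.0751] r 0.067 ang from ram -115 z90 0.095
side 16 [ 0.5545 -0.094 ] r 0.082 ang from ram -61 z90 0.088
```

```bash
python3 -m pendant '[[[0,0,-45,0,0],[0,0,-8,0,0],[0,-30,0,0,0],[0,-30,0,0,0],[0,-30,0,0,0],[10,-30,0,0,0],[23,-30,0,0,0],[23,-30,0,0,0],[23,-30,0,0,0],[23,-30,0,0,0],[23,-30,0,0,0],[23,-20,0,0,0],[0,0,0,0,0],[0,0,0,0,0]]]'
python3 -m pendant '[[[0,0,20,0,0],[0,0,20,0,0],[0,0,15,0,0],[0,0,15,0,0],[0,0,15,0,0],[0,0,15,0,0],[0,0,12,0,0],[0,0,12,0,0],[0,0,12,0,0],[0,0,8,0,0],[0,0,4,0,0],[0,0,2,0,0],[0,0,2,0,0],[0,0,2,0,0],[0,0,2,0,0],[0,0,2,0,0],[0,0,2,0,0],[0,0,0,0,0]]]'
```

```text
time: 48.15
tool_pos: [0.6067, 0.1449, 0.3109]
eef_rot: [3.141, 0.0, 0.001]
force: [1.5, -0.4, 0.3]
grip_width: 0.0006
grip_force: 0.0
time: 49.95
tool_pos: [0.6079, 0.1435, 0.1577]
eef_rot: [3.139, -0.004, -0.001]
force: [-12.3, -3.4, 27.0]
grip_width: 0.0003
grip_force: 12.9
```

```bash
python3 -m pendant '[[[0,0,2,0,0],[0,0,0,0,0],[0,0,-8,0,0],[0,0,-15,0,0],[0,0,-15,0,0],[0,0,-15,0,0],[0,0,-15,0,0],[0,0,-15,0,0],[0,0,-15,0,0],[0,0,-20,0,0],[0,0,-25,0,0],[0,0,-20,0,0],[0,0,0,0,0],[0,0,0,0,0],[0,0,0,0,0]]]'
python3 -m pendant '[[[-22,20,0,0,0.65],[-22,20,0,0,0.65],[-22,20,0,0,0.65],[-22,20,0,0,0.65],[-22,20,0,0,0.65],[0,0,45,0,0.65],[0,0,45,0,0.65],[0,0,0,0,0.65],[0,0,0,0,0.65]]]'; python3 d.py d8
python3 -c "
from h import *
im=optics.get_image('side');print(optics.mark_of(im,'lever_grip'))
for n in ('top','side'):
  im=optics.get_image(n);print(optics.mark_of(im,'tray_in'))"
```

```text
time: 51.45
tool_pos: [0.6059, 0.1449, 0.3097]
eef_rot: [3.142, 0.004, -0.001]
force: [-0.4, -0.0, -1.0]
grip_width: 0.0005
grip_force: 0.0
time: 52.35
tool_pos: [0.4958, 0.0452, 0.2213]
eef_rot: [-3.141, 0.003, -0.001]
force: [0.2, -1.4, 0.1]
grip_width: 0.0595
grip_force: 0.0
top 10 [ 0.5538 -0.0893] r 0.078 ang from ram -60 z90 0.088
top 143 [ 0.4857 -0.0727] r 0.066 ang from ram -118 z90 0.097
top 18 [0.4838 0.0558] r 0.083 ang from ram 124 z90 0.096
top 11 [ 0.4422 -0.0073] r 0.081 ang from ram 179 z90 0.09
side 145 [0.497  0.0411] r 0.064 ang from ram 120 z90 0.095
side 15 [0.5704 0.047 ] r 0.08 ang from ram 60 z90 0.088
side 143 [ 0.5888 -0.0275] r 0.067 ang from ram -2 z90 0.095
side 18 [ 0.4445 -0.0099] r 0.079 ang from ram 181 z90 0.088
side 171 [ 0.4877 -0.0748] r 0.067 ang from ram -115 z90 0.095
side 16 [ 0.5549 -0.0921] r 0.081 ang from ram -60 z90 0.088
[{'point': [0.6099, 0.1429, 0.2512], 'p': 0.56}, {'point': [0.5916, -0.0284, 0.1874], 'p': 0.18}]
[{'point': [0.4306, 0.2998, 0.0072], 'p': 0.6}]
[{'point': [0.4341, 0.3026, -0.0011], 'p': 0.97}]
```

View pics/d8_side.png

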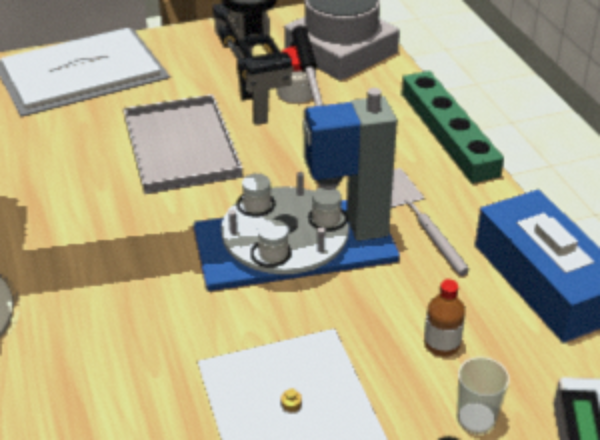

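All three lids are seated at about .095 m top height. The jars stand at (257,192), (326,207) and (272,242) px, and the mat holds only the weight. The lever is up. Now I unload into the tray.

```bash
python3 -m pendant '[[[0,1,40,0,0.65],[0,0,40,0,0.65],[0,0,40,0,0.65],[0,0,26,0,0.65],[0,0,12,0,0.65],[0,0,5,0,0.65],[0,0,0,0,0.65],[0,0,0,0,0.2],[0,0,0,0,0.2],[0,0,0,0,0.2],[0,0,0,0,0.2],[0,0,0,0,0.2],[0,0,-20,0,0.2],[0,0,-40,0,0.2],[0,0,-40,0,0.2],[0,0,0,0,0.2]]]'
python3 -m pendant '[[[-10,-31,0,0,0.2],[-10,-31,0,0,0.2],[-10,-31,0,0,0.2],[-10,-31,0,0,0.2],[-10,-31,0,0,0.2],[-10,-31,0,0,0.2],[-10,-31,0,0,0.2],[-10,-31,0,0,0.2],[-10,-31,0,0,0.2],[-12,-30,0,0,0.2],[0,0,0,0,0.2],[0,0,0,0,0.2]]]'
```

```text
time: 54.35
tool_pos: [0.5005, 0.0436, 0.1648]
eef_rot: [3.14, -0.011, -0.001]
force: [0.6, 0.0, -0.4]
grip_width: 0.0437
grip_force: 30.0
time: 55.55
tool_pos: [0.3941, 0.3529, 0.1576]
eef_rot: [3.14, 0.002, 0.0]
force: [-0.6, -0.2, -1.3]
grip_width: 0.0434
grip_force: 30.0
```

```bash
python3 -m pendant '[[[0,0,40,0,0.2],[0,0,40,0,0.2],[0,0,30,0,0.2],[0,0,18,0,0.2],[0,0,9,0,0.2],[0,0,3,0,0.2],[0,0,0,0,0.2],[0,0,0,0,0.55],[0,0,0,0,0.55],[0,0,0,0,0.55]]]'
python3 -m pendant '[[[0,0,-20,0,0.55],[0,0,-40,0,0.55],[0,0,-45,0,0.65],[0,0,-45,0,0.65],[0,0,0,0,0.65],[7,35,0,0,0.65],[7,35,0,0,0.65],[7,35,0,0,0.65],[7,35,0,0,0.65],[7,35,0,0,0.65],[7,35,0,0,0.65],[7,35,0,0,0.65],[7,35,0,0,0.65],[8,35,0,0,0.65],[8,35,0,0,0.65],[8,35,0,0,0.65],[8,35,0,0,0.65],[8,7,0,0,0.65],[0,0,0,0,0.65],[0,0,0,0,0.65]]]'
python3 -c "
from j import *
jars([(.486,-.0735)],.08,.115,cams=('wrist','side','top'));jars([(.394,.353)],.03,.075)"
```

```text
time: 56.55
tool_pos: [0.3956, 0.3533, 0.0193]
eef_rot: [-3.141, -0.001, -0.002]
force: [-0.5, 0.5, -0.6]
grip_width: 0.0504
grip_force: 0.0
time: 58.55
tool_pos: [0.4902, -0.0729, 0.1684]
eef_rot: [-3.141, 0.001, -0.001]
force: [0.4, 0.2, 0.3]
grip_width: 0.0595
grip_force: 0.0
wrist (0.486, -0.0735) 2233 [ 0.4871 -0.0742  0.0926  0.0935]
side (0.486, -0.0735) 166 [ 0.4873 -0.0752  0.0923  0.095 ]
top (0.486, -0.0735) 40 [ 0.4711 -0.0715  0.0922  0.0968]
top (0.394, 0.353) 146 [0.3946 0.3519 0.0517 0.0559]
side (0.394, 0.353) 125 [0.3943 0.3534 0.0495 0.0553]
```

```bash
python3 -m pendant '[[[-3,1,40,0,0.65],[0,0,40,0,0.65],[0,0,20,0,0.65],[0,0,8,0,0.65],[0,0,2,0,0.65],[0,0,0,0,0.65],[0,0,0,0,0.2],[0,0,0,0,0.2],[0,0,0,0,0.2],[0,0,0,0,0.2],[0,0,0,0,0.2],[0,0,-20,0,0.2],[0,0,-40,0,0.2],[0,0,-40,0,0.2],[0,0,0,0,0.2]]]'
python3 -m pendant '[[[-10,-33,0,0,0.2],[-10,-33,0,0,0.2],[-10,-33,0,0,0.2],[-10,-33,0,0,0.2],[-10,-33,0,0,0.2],[-10,-33,0,0,0.2],[-10,-33,0,0,0.2],[-10,-33,0,0,0.2],[-10,-33,0,0,0.2],[-10,-30,0,0,0.2],[0,0,0,0,0.2],[0,0,0,0,0.2]]]'
```

```text
time: 60.3
tool_pos: [0.4911, -0.0767, 0.1647]
eef_rot: [3.137, -0.01, -0.001]
force: [0.3, -0.4, -1.1]
grip_width: 0.0434
grip_force: 30.0
time: 61.5
tool_pos: [0.3871, 0.2519, 0.1577]
eef_rot: [3.14, 0.002, 0.0]
force: [0.2, -0.0, -1.7]
grip_width: 0.0432
grip_force: 30.0
```

```bash
python3 -m pendant '[[[3,0,40,0,0.2],[0,0,40,0,0.2],[0,0,30,0,0.2],[0,0,18,0,0.2],[0,0,9,0,0.2],[0,0,3,0,0.2],[0,0,0,0,0.2],[0,0,0,0,0.55],[0,0,0,0,0.55],[0,0,0,0,0.55],[0,0,-20,0,0.55],[0,0,-40,0,0.55],[0,0,-45,0,0.55],[0,0,-45,0,0],[0,0,0,0,0]]]'
python3 -m pendant '[[[8,33,0,0,0],[8,33,0,0,0],[8,33,0,0,0],[8,33,0,0,0],[8,33,0,0,0],[8,33,0,0,0],[8,32,0,0,0],[0,0,0,0.111,0],[0,0,0,0,0],[0,0,0,0,0]]]'
```

```text
time: 63.0
tool_pos: [0.3954, 0.2537, 0.1761]
eef_rot: [-3.137, -0.013, -0.001]
force: [0.6, 0.4, 1.1]
grip_width: 0.0366
grip_force: 0.0
time: 64.0
tool_pos: [0.4463, 0.0224, 0.1684]
eef_rot: [-3.141, 0.001, -0.11]
force: [0.3, 0.3, 0.7]
grip_width: 0.001
grip_force: 0.0
```

```bash
python3 -m pendant '[[[0,0,40,0,0],[0,0,40,0,0],[0,0,20,0,0],[1,0,6,0,0],[0,0,0,0,0]]]'
python3 -m pendant '[[[0,6,0,0,0],[-1.9,6.4,0,-0.08,0],[-1.9,6.4,0,-0.08,0],[-1.9,6.4,0,-0.08,0],[-1.9,6.4,0,-0.08,0],[-1.9,6.4,0,-0.08,0],[-1.9,6.4,0,-0.08,0],[-1.9,6.4,0,-0.08,0],[-1.9,6.4,0,-0.08,0],[-1.9,6.4,0,-0.08,0],[-1.9,6.4,0,-0.08,0],[-1.9,6.4,0,-0.08,0],[-1.9,6.4,0,-0.08,0],[-1.9,6.4,0,-0.08,0],[-1.9,6.4,0,-0.08,0],[-1.9,6.4,0,-0.08,0],[-1.9,6.4,0,-0.08,0],[-1.9,6.4,0,-0.08,0],[0,0,0,0,0]]]'
python3 -m pendant '[[[-30,5,-20,0,0],[-30,0,-40,0,0],[0,0,-40,0,0],[0,0,-30,0,0],[0,0,0,0.14,0],[0,0,0,0.14,0],[0,0,0,0.14,0],[0,0,0,0.14,0],[0,0,0,0.14,0],[0,0,0,0.14,0],[0,0,0,0.14,0],[0,0,0,0.14,0],[0,0,0,0.13,0]]]'; python3 d.py d9; python3 -c "
from j import *
jars([(.394,.353),(.39,.253)],.03,.075)"
```

```text
time: 64.5
tool_pos: [0.4471, 0.0226, 0.0624]
eef_rot: [-3.141, 0.001, -0.11]
force: [0.6, 0.0, 0.6]
grip_width: 0.0
grip_force: 0.0
time: 66.4
tool_pos: [0.4736, -0.0873, 0.0647]
eef_rot: [3.138, 0.001, 1.248]
force: [0.5, -0.2, 0.2]
grip_width: 0.0003
grip_force: 0.0
time: 67.7
tool_pos: [0.4576, -0.1446, 0.1939]
eef_rot: [3.141, -0.002, -0.01]
force: [-0.6, -0.1, 0.9]
grip_width: 0.0006
grip_force: 0.0
top 12 [0.5687 0.0479] r 0.08 ang from ram 61 z90 0.089
top 10 [ 0.5533 -0.0892] r 0.078 ang from ram -61 z90 0.089
top 147 [0.4954 0.0449] r 0.068 ang from ram 120 z90 0.096
top 10 [ 0.4419 -0.0075] r 0.082 ang from ram 179 z90 0.091
side 66 [0.487 0.043] r 0.071 ang from ram 127 z90 0.095
side 16 [ 0.4436 -0.0098] r 0.08 ang from ram 180 z90 0.09
side 15 [ 0.5544 -0.0925] r 0.081 ang from ram -61 z90 0.089
top (0.394, 0.353) 146 [0.3945 0.3518 0.0509 0.0556]
top (0.39, 0.253) 143 [0.3895 0.25   0.0518 0.0559]
side (0.394, 0.353) 128 [0.3945 0.3492 0.0499 0.0533]
side (0.39, 0.253) 141 [0.3908 0.2472 0.05   0.0541]
```

```bash
python3 -m pendant '[[[6,-32,0,0.01,0.65],[6,-32,0,0,0.65],[6,-32,0,0,0.65],[6,-31,0,0,0.65],[7,-31,0,0,0.65],[7,-31,0,0,0.65],[0,0,0,0,0.65],[0,0,0,0,0.65]]]'; python3 -c "
from j import *
jars([(.4955,.0445)],.08,.115,cams=('wrist','side'))"
```

```text
time: 68.7
tool_pos: [0.4974, 0.0443, 0.193]
eef_rot: [3.141, -0.0, -0.009]
force: [0.2, 0.8, -0.2]
grip_width: 0.0598
grip_force: 0.0
wrist (0.4955, 0.0445) 1897 [0.497  0.043  0.0927 0.0935]
side (0.4955, 0.0445) 137 [0.4973 0.0404 0.0923 0.0953]
```

```bash
python3 -m pendant '[[[0,1,40,0,0.65],[0,0,40,0,0.65],[0,0,35,0,0.65],[0,0,14,0,0.65],[0,0,6,0,0.65],[0,0,0,0,0.65],[0,0,0,0,0.65],[0,0,0,0,0.2],[0,0,0,0,0.2],[0,0,0,0,0.2],[0,0,0,0,0.2],[0,0,0,0,0.2],[0,0,-20,0,0.2],[0,0,-40,0,0.2],[0,0,-40,0,0.2],[0,0,0,0,0.2]]]'
python3 -m pendant '[[[-3,-32,0,0,0.2],[-3,-32,0,0,0.2],[-4,-32,0,0,0.2],[-4,-32,0,0,0.2],[-4,-32,0,0,0.2],[-4,-32,0,0,0.2],[-4,-32,0,0,0.2],[-4,-32,0,0,0.2],[0,0,0,0,0.2],[0,0,0,0,0.2]]]'
```

```text
time: 70.4
tool_pos: [0.5013, 0.0426, 0.1636]
eef_rot: [3.14, -0.011, -0.012]
force: [0.5, 0.1, -1.5]
grip_width: 0.0435
grip_force: 30.0
time: 71.4
tool_pos: [0.4696, 0.2994, 0.1563]
eef_rot: [3.14, 0.002, -0.011]
force: [0.2, -0.6, -1.7]
grip_width: 0.0437
grip_force: 30.0
```

```bash
python3 -m pendant '[[[2,0,40,0,0.2],[0,0,40,0,0.2],[0,0,30,0,0.2],[0,0,18,0,0.2],[0,0,8,0,0.2],[0,0,3,0,0.2],[0,0,0,0,0.2],[0,0,0,0,0.55],[0,0,0,0,0.55],[0,0,0,0,0.55],[0,0,-20,0,0.55],[0,0,-40,0,0.55],[0,0,-45,0,0.55],[0,0,-45,0,0.55],[-30,-30,0,0,0.55],[-30,-30,0,0,0.55],[-30,-30,0,0,0.55],[0,0,0,0,0.55],[0,0,0,0,0.55]]]'
python3 - <<'E'
from j import *
jars([(.394,.353),(.39,.25),(.472,.299)],.03,.08)
im=optics.get_image("side"); cv2.imwrite("pics/fin.png",cv2.resize(im["pixels"][60:260,120:350],None,fx=3,fy=3))
print(optics.mark_of(im,"lever_grip"))
E
```

```text
time: 73.3
tool_pos: [0.3835, 0.391, 0.1693]
eef_rot: [-3.141, -0.001, -0.01]
force: [0.4, -0.9, -0.3]
grip_width: 0.0506
grip_force: 0.0
top (0.394, 0.353) 117 [0.3946 0.3457 0.0512 0.0555]
top (0.39, 0.25) 143 [0.3894 0.2497 0.0516 0.0557]
top (0.472, 0.299) 152 [0.4699 0.2983 0.0509 0.0558]
side (0.394, 0.353) 123 [0.3948 0.3495 0.0498 0.054 ]
side (0.39, 0.25) 138 [0.3907 0.2481 0.0497 0.0542]
side (0.472, 0.299) 126 [0.4721 0.2954 0.0501 0.0555]
[{'point': [0.6109, 0.1453, 0.2504], 'p': 0.66}]
```

View pics/fin.png

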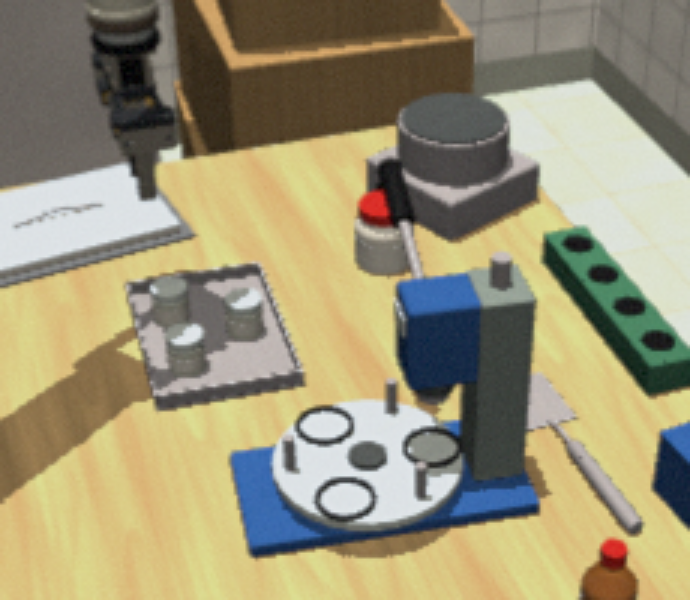

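All three closed jars stand upright in the tray, at (170,297), (243,312) and (186,345) px. The lever grip is up at (397,190), and the arm is clear.

```bash
python3 -c "
from workcell import ctrl
print(ctrl.hand_in())"
```

```text
the job is handed in; nothing more can be done
None
```

The job is handed in: all three jars were pressed closed by the ram and stand upright in the steel tray with the lever up; the hand-in gave no verdict.

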